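File the cassette into the sprung rack

TASK

Take the narrow cassette out of its cradle and file it in the packed row in the rack, directly between the cassette with the round knob and its neighbour on the side of the sprung bookend: work its foot into the V-shaped pocket between them, nudge the neighbours aside against the spring and press it down gently but firmly until you feel it bottom on the stop hidden under the row. Keep the row standing upright on its ledges, never force anything (20 N is the most the rack and cassettes take), leave the other things on the desk alone, and let go.

Things in the scene. Friction and masses are not known exactly. Their poses are not given: they have to be found in the camera images.
- new_cassette: the cassette to file: grey box 44 mm wide (x), 22 mm thick (y), straight-sided from 24 to 104 mm height; below 24 mm its thickness tapers to a blunt foot 6 mm thick and 40 mm wide. Slick sides. About 150 g. Starts upright in the cradle; may be filed either way round (half turn about z). Origin: centre of the foot's underside; z up
- tab (a point): centre of the new cassette's grip tab on top: 30 mm (x) by 12 mm (y), from 104 to 132 mm above the foot; the point lies at 118 mm; axes as the cassette's
- cradle: small black open holder fixed to the desk, 60x38 mm outside, 34 mm tall, floor 3 mm thick; its pocket holds the new cassette upright with 2 mm play each way. Origin: centre of its underside, axes as the cassette's at the start
- rack: aluminium rack fixed to the desk, 84 mm (x) by 192 mm (y); the four cassettes of the row touch one another along its y axis and stand on two slippery ledges 34 mm high (inner edges at x=+-25 mm; lips outside them 45 mm high). Origin: middle of the row's centre line, on the desk; x across, y along the row from the fixed wall (robot's right) to the sprung bookend (left), z up
- trough (a point): the 50 mm wide trough between the ledges, into which the narrow new cassette goes; the point is on the rack's centre line at ledge height (34 mm). In the trough, out of sight under the row, lies a rigid flat stop plate for the cassette's foot. Its top is set anywhere from 4 to 30 mm above the desk and is not measured: it must be felt
- wall_face (a point): inner face of the fixed wall (90 mm high) against which the row is pressed; cassettes between this wall and the new one cannot yield
- bookend (a joint): travel of the steel bookend (62 mm wide, top 88.5 mm above the desk) away from the row, towards the rack's +y, in m: about 0 as the row is now, 0.022 once one more cassette stands in the row, 0.040 at the end of its travel. A spring of 60 N/m presses it against the row: 3 N now, about 4.3 N at 0.022; the cassettes on its side slide with it
- knob_cassette: the one cassette of the row with a round steel knob on top (12 mm across, top 68 mm above the underside); otherwise like the plain ones. Stands first, second or third from the fixed wall, always with a plain cassette on its bookend side. Origin: centre of its underside; z up, y along the row towards the bookend
- groove (a point): middle of the V-shaped pocket between the knobbed cassette and its neighbour on the bookend side, at the height of their ridges (90 mm above the desk), 11 mm from the knobbed cassette's centre. The pocket is 50 mm long (x, between the cheeks), 16 mm wide (y) at the top, 16 mm deep, closed at the bottom. The point moves with the knobbed cassette
- cassette_a: plain cassette of the row: grey box 64 mm wide (x) by 22 mm thick (y) by 56 mm tall; above 40 mm only its two ends (7 mm wide cheeks) are full thickness; the 50 mm between them is a roof whose sides lean in to a 6 mm wide ridge. About 120 g, loose, stands on the rack's ledges. Origin: centre of its underside; z up, y is the thickness direction (along the row)
- cassette_b: plain cassette of the row: grey box 64 mm wide (x) by 22 mm thick (y) by 56 mm tall; above 40 mm only its two ends (7 mm wide cheeks) are full thickness; the 50 mm between them is a roof whose sides lean in to a 6 mm wide ridge. About 120 g, loose, stands on the rack's ledges. Origin: centre of its underside; z up, y is the thickness direction (along the row)
- cassette_c: plain cassette of the row: grey box 64 mm wide (x) by 22 mm thick (y) by 56 mm tall; above 40 mm only its two ends (7 mm wide cheeks) are full thickness; the 50 mm between them is a roof whose sides lean in to a 6 mm wide ridge. About 120 g, loose, stands on the rack's ledges. Origin: centre of its underside; z up, y is the thickness direction (along the row)
- braid_spool: bystander: yellow spool 51 mm across, 10 mm tall, lying flat on the desk; origin under its centre
- flux_jar: bystander: jar with a wide orange cap, 41 mm across, 50 mm tall; origin under its centre

How it is judged:
By the outcome, as a careful person would: the job done as asked, in the order asked, and still so for the second after the job is handed in, with the robot touching nothing.
It also fails if it takes over 64 s, if anything falls off the work surface, if the arm or the gripper's body presses on something with over 40 N, if the wrist force passes 120 N, or if a joint passes its speed limit or range.

ROBOT

A 7-joint arm with a two-finger parallel gripper is mounted at the origin on a cart in front of the work surface, level with it; the furniture and walls round the work are solid. World frame = base frame: x ahead of the robot, y to its left, z up, the work surface at z = 0. Lengths are in mm, angles in rad, forces in N, time in s.
With the tool pointing down it reaches from about 425 to 825 mm from the base axis. Payload 3.6 kg.
Tool frame: the origin (TCP) lies between the finger pads; the fingertips stand 8 mm ahead of it and the grasp point (between the pads) lies 11 mm behind it; z points along the fingers, y is the direction in which the jaws open and shut (so a half turn about z gives the same grasp; the last joint's range is limited). The gripper opens to 85 mm and grips with 20 to 120 N. Pads are 22 mm wide; open, the fingers measure 114 mm over their backs; the gripper's body (76 mm by 85 mm) begins 54 mm behind the grasp point. The pads swing forward as they close: fully open they stand 13 mm farther back than shut.
Start: joints at [-1.371, 0.615, -0.013, 1.423, 0.008, 1.103, -0.04], TCP at [145.495, 633.478, 239.297] pointing down, gripper open.
Joint ranges: [-3.12, 3.12], [-0.3, 2.06], [-1.34, 1.32], [0.26, 2.42], [-1.36, 4.5], [0.01, 1.98], [-2.84, 2.84]. Speed limits (rad/s): [2.79, 2.79, 3.14, 3.14, 3.14, 3.14, 3.14].

INTERFACE

Orientations are given as a rotation vector (axis times angle).
In Python, from rig import telemetry, cams, order gives the robot as it stands. The module is installed in compiled form; this text tells all that it offers.
- The arm moves only by the shell command python3 -m jog 'ROWS' [OPENING] [FORCE]. ROWS is JSON, a list of rows, each an object with "translation": the shift along the tool's x, y, z in mm, a list of three; "twist": the turn about the tool's z in degrees. In form: [{"translation": [dx, dy, dz], "twist": twist}, ...]. A call has 1 to 20 rows; each row is the pose to reach, as a shift and turn from the pose commanded when the call began, along the tool's axes at that moment; what a row does not reach only later rows make up. A row lasts 1/10 s, in which the tool goes at most 50 mm and 8.59 degrees, less where a joint would pass 70% of its speed; a pose out of reach is approached as far as the arm can. A call with a gripper value outside its range is refused whole. OPENING is the gripper's target within -1 to 1 (fully open at 1, half-way at 0, shut at -1), set as the call begins (- or left out, the last holds). The fingers move at their own pace and stop on an object; FORCE is the grip in N (left out, the last holds). Time passes only in rows, so rows that repeat a pose let the fingers close. It gives the time, the measured TCP pose, the force and the opening at its end, in the units of the state.
- telemetry.get_state(): the state, without advancing time (a new reading comes with each control period).
- cams.camera(name): name is "side" or "top" or "wrist"; returns the picture (480x640x3 uint8, red, green, blue); there is no depth.
- cams.camera_info(name): a dict with "vfov" (degrees; the focal length in pixels is half the picture's height over the tangent of half this angle, whatever the lens; pixels are square), "cx", "cy" (the principal point, pixels), "D" ([k1, k2, p1, p2, k3] as OpenCV has them; the pictures are not rectified), "camera_from_world" (4x4, takes a point from world to camera coordinates). Camera axes: x right, y down, z forward; pixel columns grow to the right and rows downward; lengths in mm; the calibration is good to about 2 mm. A picture is of the moment at which its call begins: read the wrist's pose just before it. camera_info takes no time and is no camera call; for the wrist camera it gives the pose at the moment of the call.
- order.close_job(): hands the job in, once; it reports no verdict.
Trained networks look in the newest picture that a camera, given by its name, has taken for a name from the list of things; names that differ only in an ending like _2 or _b are one class to them, and where a whole thing is asked for, a point or a joint stands for the part that bears it (a point fixed in the world has none). Each returns a list of dicts, best first, with "confidence" (0 to 1); they miss things now and then, are a little off and sometimes report something else, mostly with a low value. They report only what shows in the picture. A call takes as long as a camera call.
- cams.find_in(camera, name): "location" ([x, y, z] in mm, in world coordinates, good to about 4 mm: the middle of the surface that is visible of it).
The state is a dict: "time": time; "qpos": joint angles; "qvel": joint speeds; "joint_torque": joint torques, N m; "tcp_pos": TCP position; "eef_rot": TCP orientation; "ft_force": force on the tool from outside, world axes, zero at the start; "ft_torque": the same for the moment, N m; "opening": finger opening in mm.
Only numpy, scipy, OpenCV 4.12 (cv2) and the standard library are available. Lean on these libraries where they do the work, as an engineer would, in place of code of your own. Each camera call takes 0.05 s, during which the arm holds its last target.

## Working session

There is one attempt and no reset: what is moved stays moved. The work goes in short steps, Python scripts to look and compute and a shell command to move; the robot and the scene stay as the last step left them, time stands still between calls to the robot, and variables do not carry over. Pictures are saved under pics/ and viewed, and the job is handed in when it is done.

```bash
mkdir -p pics; ls
python3 - <<'E'
from rig import telemetry, cams
import cv2
s=telemetry.get_state()
print({k:s[k] for k in ['time','tcp_pos','eef_rot','ft_force','opening']})
for n in ['top','side']:
    im=cams.camera(n); cv2.imwrite(f'pics/{n}0.png',im[:,:,::-1])
    i=cams.camera_info(n); print(n,i)
    for t in ['new_cassette','tab','cradle','rack','knob_cassette','groove','bookend','cassette_a']:
        r=cams.find_in(n,t); print(n,t,[( [round(v) for v in d['location']],round(d['confidence'],2)) for d in r[:5]])
E
```

```text
pics
{'time': 0.0, 'tcp_pos': array([145.32167973, 632.76840391, 238.11087332]), 'eef_rot': array([-0.35373674, -3.12134041,  0.0041004 ]), 'ft_force': array([ 0.22413987, -0.25488237,  0.06212224]), 'opening': 85.15328711045953}
top {'vfov': 52.69953208063451, 'cx': 316.1430907521294, 'cy': 240.38737084612129, 'D': array([0.0273403, 0.       , 0.       , 0.       , 0.       ]), 'camera_from_world': array([[ 2.68554813e-02, -9.99338072e-01,  2.45397759e-02,
        -9.26738091e+01],
       [-9.98234455e-01, -2.81106843e-02, -5.23236376e-02,
         5.56764696e+02],
       [ 5.29788330e-02, -2.30912734e-02, -9.98328621e-01,
         9.25768857e+02],
       [ 0.00000000e+00,  0.00000000e+00,  0.00000000e+00,
         1.00000000e+00]])}
top new_cassette [([515, -233, 106], 0.66), ([513, 92, 90], 0.37)]
top tab [([517, -235, 104], 0.63)]
top cradle [([512, 51, 89], 0.73), ([519, -221, 36], 0.66)]
top rack [([509, 177, 34], 0.59)]
top knob_cassette [([514, 94, 88], 0.77), ([510, 175, 36], 0.73)]
top groove [([518, 98, 91], 0.69), ([515, 138, 87], 0.34)]
top bookend []
top cassette_a [([5
[... 274 characters left out ...]
117886e-03,
         5.28594355e+02],
       [-1.24301662e-01,  5.85653623e-01, -8.00973739e-01,
         1.88282373e+02],
       [ 1.80170967e-01, -7.80493192e-01, -5.98639123e-01,
         8.61266950e+02],
       [ 0.00000000e+00,  0.00000000e+00,  0.00000000e+00,
         1.00000000e+00]])}
side new_cassette [([516, -233, 87], 0.72)]
side tab [([517, -230, 89], 0.73)]
side cradle [([515, -220, 26], 0.63)]
side rack [([507, 166, 42], 0.65), ([510, 99, 88], 0.16)]
side knob_cassette [([512, 102, 85], 0.62), ([448, -85, 10], 0.25)]
side groove [([518, 103, 89], 0.59)]
side bookend [([514, 137, 67], 0.63)]
side cassette_a [([515, 60, 89], 0.72), ([510, 123, 88], 0.59), ([509, 168, 40], 0.41)]
```

View pics/top0.png

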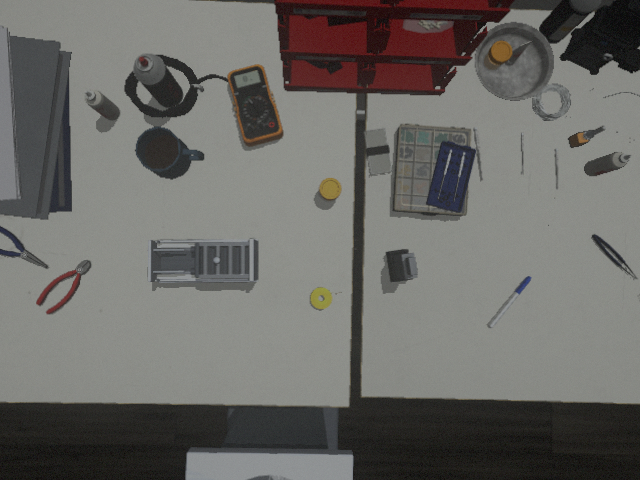

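View pics/side0.png

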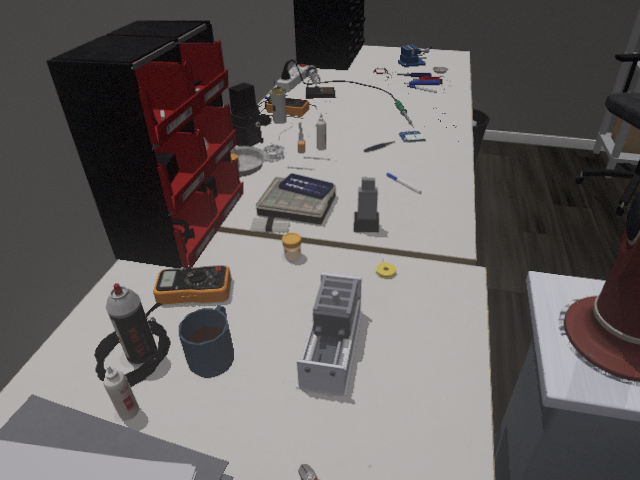

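Run:
```python
import cv2,numpy as np
a=cv2.imread('pics/top0.png');b=cv2.imread('pics/side0.png')
cv2.imwrite('pics/topc.png',cv2.resize(a[230:295,140:270],None,fx=6,fy=6,interpolation=cv2.INTER_CUBIC))
cv2.imwrite('pics/topd.png',cv2.resize(a[235:295,370:430],None,fx=8,fy=8,interpolation=cv2.INTER_CUBIC))
cv2.imwrite('pics/sidec.png',cv2.resize(b[265:395,290:375],None,fx=4.5,fy=4.5,interpolation=cv2.INTER_CUBIC))
```

```text
(no output)
```

View pics/topc.png

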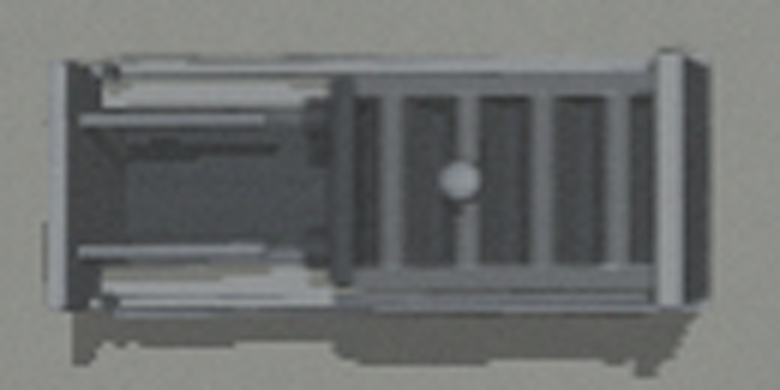

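View pics/topd.png

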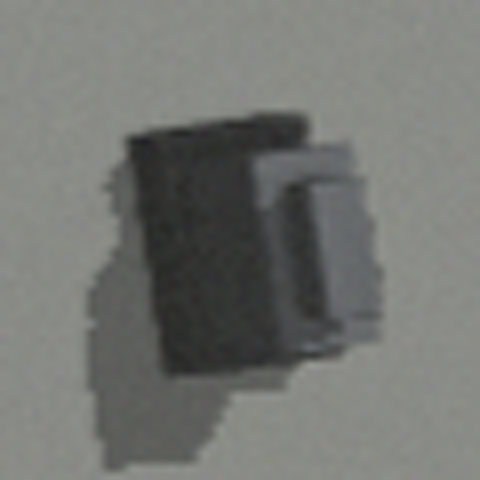

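View pics/sidec.png

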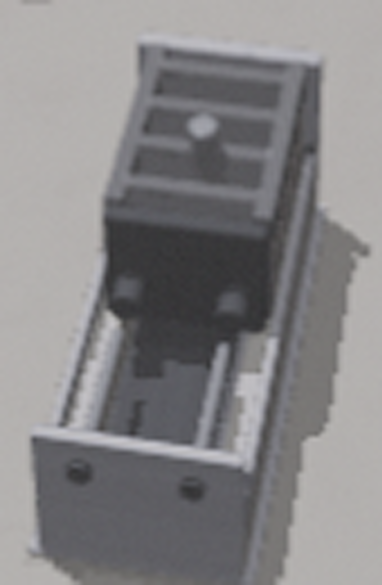

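```bash
cat > h.py <<'E'
import numpy as np,cv2
from rig import telemetry,cams
def K(i):
    f=240/np.tan(np.radians(i['vfov'])/2); return np.array([[f,0,i['cx']],[0,f,i['cy']],[0,0,1.]])
def back(i,px,z):
    u=cv2.undistortPoints(np.array([[px]],float),K(i),np.array(i['D']))[0,0]
    T=np.array(i['camera_from_world']);R=T[:3,:3];c=-R.T@T[:3,3]
    d=R.T@np.array([u[0],u[1],1]); return c+d*(z-c[2])/d[2]
def proj(i,P):
    T=np.array(i['camera_from_world'])
    return cv2.projectPoints(np.array(P,float).reshape(-1,1,3),cv2.Rodrigues(T[:3,:3])[0],T[:3,3],K(i),np.array(i['D']))[0][:,0]
E
python3 - <<'E'
from h import *
i=cams.camera_info('top')
np.set_printoptions(precision=1,suppress=True)
c=lambda x,y:(140+(x+.5)/6-.5,230+(y+.5)/6-.5)
d=lambda x,y:(370+(x+.5)/8-.5,235+(y+.5)/8-.5)
print('knob',back(i,c(460,180),102))
for x in (620,541,466,393):
    print('ridge',back(i,c(x,98),90),back(i,c(x,266),90))
print('wall',back(i,c(657,55),90),back(i,c(657,303),90))
print('rackedge',back(i,c(100,66),45),back(i,c(640,55),45), back(i,c(100,312),45),back(i,c(640,305),45))
for p in [(138,137),(303,115),(168,375)]: print('crad',back(i,d(*p),34))
for p in [(312,182),(357,180),(328,322),(375,318)]: print('tab',back(i,d(*p),135))
for p in [(252,155),(352,145),(280,355),(380,340)]: print('top',back(i,d(*p),107))
E
```

```text
knob [516.   98.6 102. ]
ridge [541.6  54.5  90. ] [491.9  52.8  90. ]
ridge [541.   77.8  90. ] [491.3  76.   90. ]
ridge [540.4  99.9  90. ] [490.8  98.   90. ]
ridge [539.8 121.3  90. ] [490.2 119.4  90. ]
wall [554.7  44.   90. ] [481.3  41.5  90. ]
rackedge [548.8 221.   45. ] [556.9  54.5  45. ] [472.8 217.6  45. ] [479.1  51.8  45. ]
crad [ 540.3 -212.3   34. ]
crad [ 546.7 -251.7   34. ]
crad [ 483.9 -220.6   34. ]
tab [ 528.4 -232.4  135. ]
tab [ 529.1 -242.   135. ]
tab [ 498.8 -236.3  135. ]
tab [ 499.9 -246.3  135. ]
top [ 534.6 -225.1  107. ]
top [ 537.4 -247.1  107. ]
top [ 491. -232.  107.]
top [ 494.8 -253.9  107. ]
```

```bash
cat >> h.py <<'E'
from scipy.spatial.transform import Rotation as Ro
np.set_printoptions(precision=1,suppress=True)
def plan(tgts,yaw=None):
    s=telemetry.get_state();R=Ro.from_rotvec(s['eef_rot']).as_matrix();p=np.array(s['tcp_pos'])
    ya=np.degrees(np.arctan2(R[1,1],R[0,1]))
    print('t',s['time'],'tcp',p,'tooly angle',ya,'x',R[:,0],'z',R[:,2],'q7',s['qpos'][6],'F',np.array(s['ft_force']),'op',s['opening'])
    for t in tgts: print(t,'->',R.T@(np.array(t)-p))
    if yaw is not None:
        d=(yaw+90-ya+90)%180-90   # world ccw; tool z down => sign flips
        print('twist about tool z',-d)
E
python3 - <<'E'
from h import *
plan([(330,520,260),(460,330,260),(500,110,260),(514,-239,200)],2)
plan([],8.3)
print(telemetry.get_state()['qpos'])
print(cams.camera_info('wrist'))
E
```

```text
t 0.9 tcp [145.5 633.5 239.3] tooly angle 77.06580809909634 x [-1.   0.2  0. ] z [-0. -0. -1.] q7 -0.040364032943010095 F [-0.5 -0.3 -0.2] op 85.00307600198474
(330, 520, 260) -> [-205.2  -69.3  -20.7]
(460, 330, 260) -> [-374.4 -225.4  -20.7]
(500, 110, 260) -> [-462.7 -430.9  -20.7]
(514, -239, 200) -> [-554.4 -767.9   39.3]
twist about tool z -14.934191900903656
t 0.9 tcp [145.5 633.5 239.3] tooly angle 77.06580809909634 x [-1.   0.2  0. ] z [-0. -0. -1.] q7 -0.040364032943010095 F [-0.5 -0.3 -0.2] op 85.00307600198474
twist about tool z -21.234191900903653
[-1.4  0.6 -0.   1.4  0.   1.1 -0. ]
{'vfov': 68.71548588644674, 'cx': 317.2260012682324, 'cy': 235.04909612154077, 'D': array([-0.1,  0. ,  0. ,  0. ,  0. ]), 'camera_from_world': array([[   0.2,    1. ,   -0. , -650.1],
       [   0.9,   -0.2,    0.3,  -38.1],
       [   0.3,   -0.1,   -1. ,  379.6],
       [   0. ,    0. ,    0. ,    1. ]])}
```

```bash
python3 -m jog '[{"translation":[-35,-10,-10],"twist":0},{"translation":[-75,-25,-20],"twist":-3},{"translation":[-115,-40,-25],"twist":-6},{"translation":[-155,-55,-25],"twist":-9},{"translation":[-195,-68,-25],"twist":-12},{"translation":[-230,-95,-25],"twist":-15},{"translation":[-265,-125,-25],"twist":-15},{"translation":[-300,-155,-25],"twist":-15},{"translation":[-335,-190,-25],"twist":-15},{"translation":[-365,-225,-25],"twist":-15},{"translation":[-385,-265,-25],"twist":-15},{"translation":[-405,-305,-25],"twist":-15},{"translation":[-425,-345,-25],"twist":-15},{"translation":[-445,-390,-25],"twist":-15},{"translation":[-462,-430,-25],"twist":-15},{"translation":[-462,-430,-25],"twist":-15},{"translation":[-462,-430,-25],"twist":-15},{"translation":[-462,-430,-25],"twist":-15}]' 1
python3 - <<'E'
from h import *
plan([],2)
im=cams.camera('wrist'); cv2.imwrite('pics/w1.png',im[:,:,::-1]); i=cams.camera_info('wrist');np.save('w1.npy',i,allow_pickle=True)
for n in ['knob_cassette','groove','rack']:
    print(n,[(np.round(d['location']),d['confidence']) for d in cams.find_in('wrist',n)])
E
```

```text
time: 2.7
tcp_pos: [499.3, 112.6, 264.4]
eef_rot: [-0.06, 3.141, 0.002]
ft_force: [-0.1, -0.0, 0.8]
opening: 85.2
t 2.7 tcp [499.3 112.6 264.4] tooly angle 92.19328096206625 x [-1. -0. -0.] z [-0.  0. -1.] q7 1.3413371093877573 F [-0.1 -0.   0.8] op 85.20079363842692
twist about tool z 0.1932809620662539
knob_cassette [(array([509., 102.,  88.]), 0.62)]
groove [(array([510., 100.,  87.]), 0.78)]
rack []
```

View pics/w1.png

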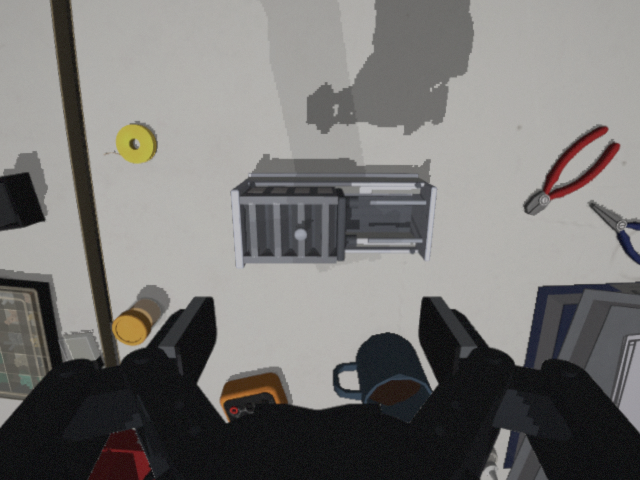

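Run:
```python
import cv2
a=cv2.imread('pics/w1.png')
cv2.imwrite('pics/w1c.png',cv2.resize(a[170:280,225:355],None,fx=6,fy=5.4,interpolation=cv2.INTER_CUBIC))
```

```text
(no output)
```

View pics/w1c.png

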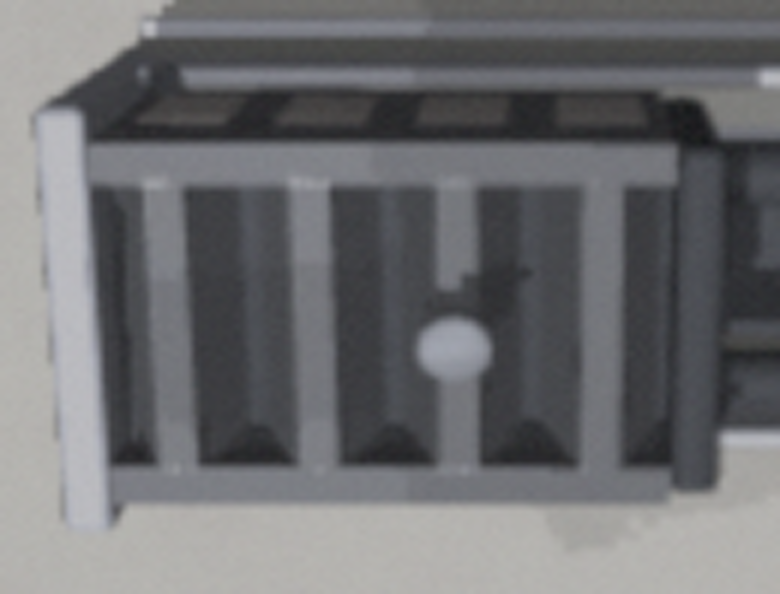

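Run:
```python
from h import *
i=np.load('w1.npy',allow_pickle=True).item()
c=lambda x,y:(225+(x+.5)/6-.5,170+(y+.5)/5.4-.5)
A=[]
for a,b in (((162,187),(178,464)),((309,187),(320,464)),((455,187),(460,464)),((603,187),(601,464))):
    p,q=back(i,c(*a),90),back(i,c(*b),90); m=(p+q)/2
    print(p,q,m,np.degrees(np.arctan2((q-p)[1],(q-p)[0])))
print('knob',back(i,c(453,348),102))
print('cheek outer',back(i,c(400,143),90),back(i,c(400,500),90), 'wall',back(i,c(62,108),90),back(i,c(90,520),90))
```

```text
[492.2  54.2  90. ] [541.2  56.   90. ] [516.7  55.1  90. ] 2.041304785504361
[491.4  76.2  90. ] [540.3  78.2  90. ] [515.8  77.2  90. ] 2.2979996395576654
[490.5  98.   90. ] [539.4 100.   90. ] [515.  99.  90.] 2.366060383799007
[489.6 120.1  90. ] [538.6 122.   90. ] [514.1 121.1  90. ] 2.2685288401252657
knob [514.8  98.9 102. ]
cheek outer [483.4  89.7  90. ] [546.5  90.8  90. ] wall [479.5  39.5  90. ] [552.3  41.9  90. ]
```

```bash
python3 -m jog '[{"translation":[0,-30,0],"twist":0},{"translation":[0,-70,0],"twist":-1},{"translation":[0,-115,0],"twist":-2},{"translation":[0,-160,0],"twist":-3},{"translation":[0,-205,0],"twist":-4},{"translation":[0,-250,0],"twist":-5},{"translation":[0,-290,0],"twist":-6},{"translation":[0,-325,0],"twist":-6},{"translation":[0,-345,0],"twist":-6},{"translation":[0,-345,0],"twist":-6},{"translation":[0,-345,0],"twist":-6},{"translation":[0,-345,0],"twist":-6}]'
python3 - <<'E'
from h import *
plan([],8.3)
im=cams.camera('wrist'); cv2.imwrite('pics/w2.png',im[:,:,::-1]); i=cams.camera_info('wrist');np.save('w2.npy',i,allow_pickle=True)
for n in ['new_cassette','tab','cradle']:
    print(n,[(np.round(d['location']),d['confidence']) for d in cams.find_in('wrist',n)])
E
```

```text
time: 4.1
tcp_pos: [512.5, -231.3, 264.2]
eef_rot: [-0.227, 3.133, 0.002]
ft_force: [0.3, 0.5, -0.5]
opening: 85.8
t 4.1 tcp [ 512.5 -231.3  264.2] tooly angle 98.26960458547872 x [-1.  -0.1 -0. ] z [-0.  0. -1.] q7 2.125916061062427 F [ 0.3  0.5 -0.5] op 85.75870910694826
twist about tool z -0.030395414521279918
new_cassette [(array([ 504., -238.,  108.]), 0.6), (array([ 496., -227.,   32.]), 0.41)]
tab [(array([ 500., -240.,  105.]), 0.66)]
cradle [(array([ 497., -226.,   31.]), 0.89)]
```

View pics/w2.png

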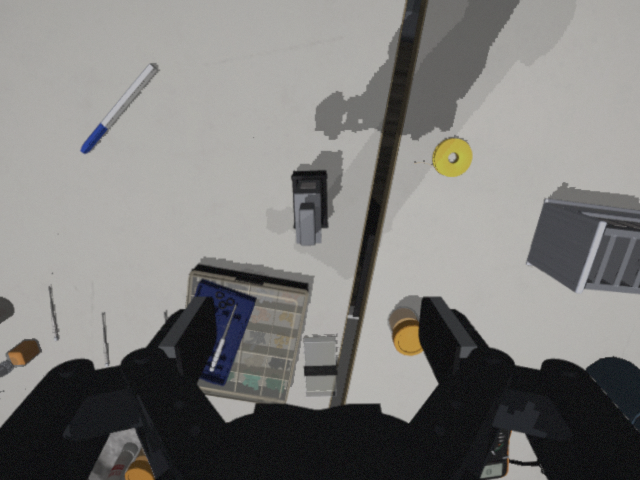

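Run:
```python
import cv2
a=cv2.imread('pics/w2.png')
cv2.imwrite('pics/w2c.png',cv2.resize(a[165:255,280:340],None,fx=6.5,fy=6.5,interpolation=cv2.INTER_CUBIC))
```

```text
(no output)
```

View pics/w2c.png

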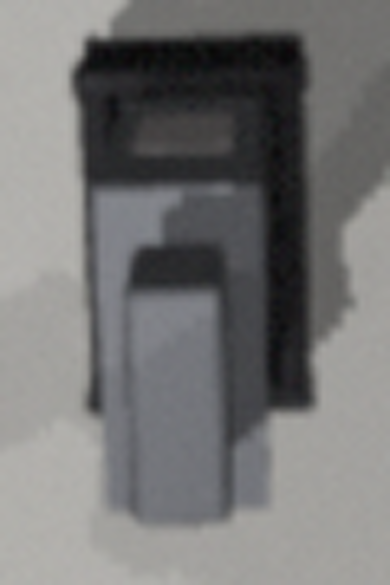

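Run:
```python
from h import *
i=np.load('w2.npy',allow_pickle=True).item()
c=lambda x,y:(280+(x+.5)/6.5-.5,165+(y+.5)/6.5-.5)
T=[back(i,c(*p),135) for p in ((128,293),(221,293),(136,520),(229,520))]
print(np.array(T),np.mean(T,0)); 
B=[back(i,c(*p),107) for p in ((95,187),(265,187),(105,508),(270,508))]
print(np.array(B),np.mean(B,0))
for Q in (T,B):
  for a,b in((0,2),(1,3)): v=Q[b]-Q[a]; print(np.degrees(np.arctan2(v[1],v[0])))
plan([(514.2,-238.6,200),(514.2,-238.6,119)],8.3)
```

```text
[[ 500.  -246.6  135. ]
 [ 498.4 -235.7  135. ]
 [ 527.9 -242.   135. ]
 [ 526.3 -230.8  135. ]] [ 513.1 -238.8  135. ]
[[ 493.3 -253.2  107. ]
 [ 490.1 -231.4  107. ]
 [ 536.4 -246.4  107. ]
 [ 533.2 -224.4  107. ]] [ 513.3 -238.8  107. ]
9.399457865833536
10.08253411153309
8.961301907828334
9.316691440772878
t 4.3 tcp [ 512.3 -232.4  264.5] tooly angle 98.19554950625839 x [-1.  -0.1 -0. ] z [ 0.  0. -1.] q7 2.1261764731810966 F [ 0.4  0.5 -0.9] op 85.39560846092884
(514.2, -238.6, 200) -> [-1.  -6.4 64.5]
(514.2, -238.6, 119) -> [ -1.   -6.5 145.5]
twist about tool z -0.10445049374160931
```

```bash
python3 -m jog '[{"translation":[-0.5,-6.5,20],"twist":-0.7},{"translation":[-0.5,-6.5,50],"twist":-0.7},{"translation":[-0.5,-6.5,80],"twist":-0.7},{"translation":[-0.5,-6.5,105],"twist":-0.7},{"translation":[-0.5,-6.5,125],"twist":-0.7},{"translation":[-0.5,-6.5,138],"twist":-0.7},{"translation":[-0.5,-6.5,145],"twist":-0.7},{"translation":[-0.5,-6.5,145],"twist":-0.7},{"translation":[-0.5,-6.5,145],"twist":-0.7}]'
python3 - <<'E'
from h import *
plan([(513.5,-238.8,119)],9)
im=cams.camera('wrist'); cv2.imwrite('pics/w3.png',im[:,:,::-1])
E
```

```text
time: 5.2
tcp_pos: [514.0, -240.4, 120.1]
eef_rot: [-0.24, 3.131, -0.001]
ft_force: [-0.2, -0.2, 0.3]
opening: 85.1
t 5.2 tcp [ 514.  -240.4  120.1] tooly angle 98.77247145527872 x [-1.  -0.2 -0. ] z [ 0. -0. -1.] q7 2.1542925622238807 F [-0.2 -0.2  0.3] op 85.05421089687671
(513.5, -238.8, 119) -> [0.3 1.7 1.1]
twist about tool z -0.22752854472128092
```

View pics/w3.png

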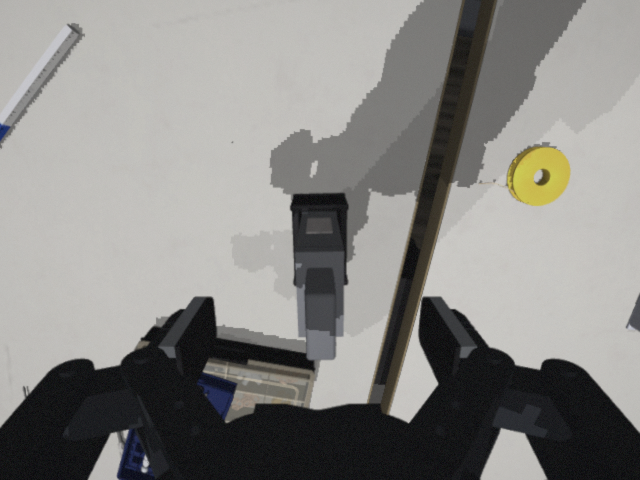

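```bash
python3 -m jog '[{"translation":[0,1,1],"twist":0},{"translation":[0,1,1],"twist":0},{"translation":[0,1,1],"twist":0},{"translation":[0,1,1],"twist":0},{"translation":[0,1,1],"twist":0},{"translation":[0,1,1],"twist":0},{"translation":[0,1,1],"twist":0},{"translation":[0,1,1],"twist":0},{"translation":[0,1,1],"twist":0},{"translation":[0,1,1],"twist":0}]' -1 35
python3 - <<'E'
from h import *
plan([])
im=cams.camera('wrist'); cv2.imwrite('pics/w4.png',im[:,:,::-1])
E
```

```text
time: 6.25
tcp_pos: [513.4, -239.3, 118.5]
eef_rot: [-0.24, 3.132, -0.001]
ft_force: [-1.1, -0.1, 1.6]
opening: 11.4
t 6.25 tcp [ 513.4 -239.3  118.5] tooly angle 98.76748146439871 x [-1.  -0.2 -0. ] z [ 0. -0. -1.] q7 2.1529978606354487 F [-1.1 -0.1  1.6] op 11.360834744168457
```

View pics/w4.png

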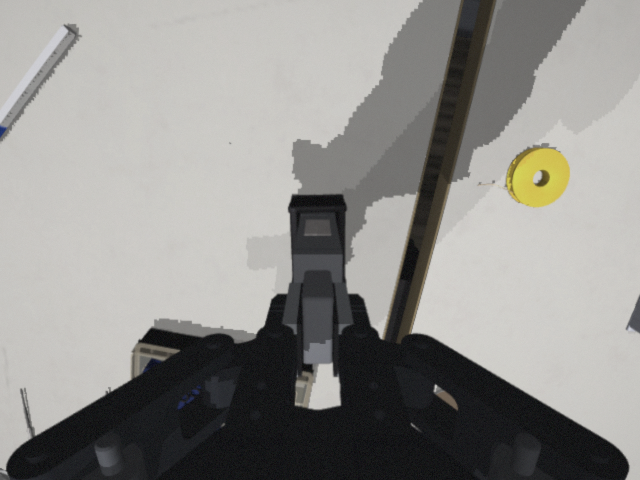

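```bash
python3 -m jog '[{"translation":[0,0,-5],"twist":0},{"translation":[0,0,-15],"twist":0},{"translation":[0,0,-30],"twist":0},{"translation":[0,0,-50],"twist":0},{"translation":[0,0,-75],"twist":0},{"translation":[0,0,-100],"twist":0},{"translation":[0,0,-120],"twist":0},{"translation":[0,0,-130],"twist":0},{"translation":[0,0,-130],"twist":0},{"translation":[0,0,-130],"twist":0}]'
python3 - <<'E'
from h import *
plan([(514.7,110,248)],2.25)
im=cams.camera('wrist'); cv2.imwrite('pics/w5.png',im[:,:,::-1]);np.save('w5.npy',cams.camera_info('wrist'))
im=cams.camera('side'); cv2.imwrite('pics/s5.png',im[:,:,::-1])
E
```

```text
time: 7.3
tcp_pos: [512.5, -238.9, 247.5]
eef_rot: [0.24, -3.131, -0.001]
ft_force: [-0.5, -0.3, -3.1]
opening: 11.2
t 7.3 tcp [ 512.5 -238.9  247.5] tooly angle 98.76671160704355 x [-1.  -0.2  0. ] z [-0.  0. -1.] q7 2.1464648176348677 F [-0.5 -0.3 -3.1] op 11.178973260620852
(514.7, 110, 248) -> [-55.3 344.4  -0.2]
twist about tool z 6.516711607043547
```

View pics/w5.png

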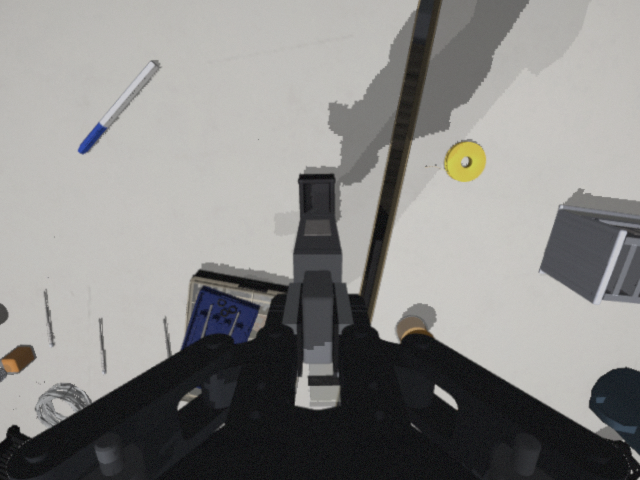

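View pics/s5.png

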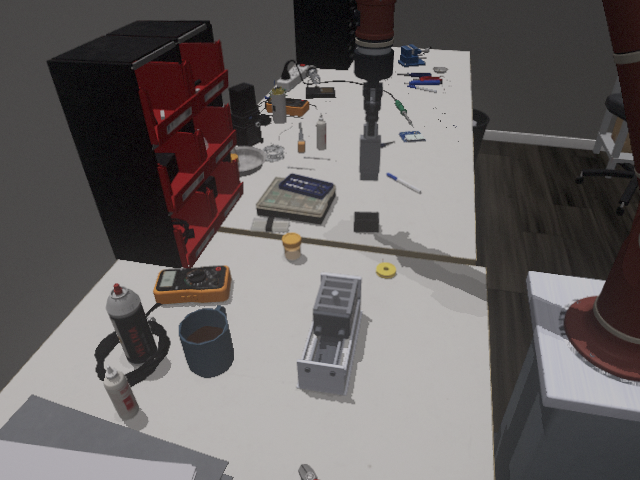

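```bash
cat >> h.py <<'E'
def cas(i,im,p,R,dz,dx=0,dy=0,col=(0,0,255)):
    # p tcp, R tool rot; cassette x=-tool x..., origin dz below TCP
    pts=[]
    for z,hx,hy in((0,20,3),(24,22,11),(104,22,11),(104,15,6),(132,15,6)):
        for sx,sy in((-1,-1),(1,-1),(1,1),(-1,1)):
            pts.append(p+R@np.array([sx*hx+dx,sy*hy+dy,dz-z]))
    q=proj(i,pts)
    for k in range(5):
        cv2.polylines(im,[np.round(q[4*k:4*k+4]*16).astype(int)],True,col,1,cv2.LINE_AA,4)
    return q
E
python3 - <<'E'
from h import *
i=np.load('w5.npy',allow_pickle=True).item(); im=cv2.imread('pics/w5.png')
s=telemetry.get_state()
cas(i,im,np.array([512.5,-238.9,248.5]),Ro.from_rotvec(s['eef_rot']).as_matrix(),115.5)
cv2.imwrite('pics/w5o.png',cv2.resize(im[160:400,240:400],None,fx=2.5,fy=2.5,interpolation=cv2.INTER_CUBIC))
E
```

```text
(no output)
```

View pics/w5o.png

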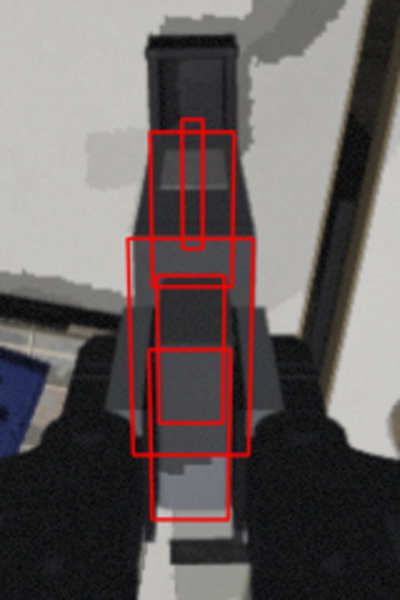

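```bash
python3 -m jog '[{"translation":[-5,25,0],"twist":0.5},{"translation":[-10,65,0],"twist":1.5},{"translation":[-17,110,0],"twist":2.5},{"translation":[-24,155,0],"twist":3.5},{"translation":[-31,200,0],"twist":4.5},{"translation":[-38,240,0],"twist":5.5},{"translation":[-45,280,0],"twist":6.5},{"translation":[-50,315,0],"twist":6.5},{"translation":[-54,335,0],"twist":6.5},{"translation":[-55,344,0],"twist":6.5},{"translation":[-55,344,0],"twist":6.5},{"translation":[-55,344,0],"twist":6.5},{"translation":[-55,344,0],"twist":6.5},{"translation":[-55,344,0],"twist":6.5}]'
python3 - <<'E'
from h import *
plan([(514.7,110,215)],2.25)
im=cams.camera('wrist'); cv2.imwrite('pics/w6.png',im[:,:,::-1]);np.save('w6.npy',cams.camera_info('wrist'))
im=cams.camera('side'); cv2.imwrite('pics/s6.png',im[:,:,::-1])
im=cams.camera('top'); cv2.imwrite('pics/t6.png',im[:,:,::-1])
E
```

```text
time: 8.8
tcp_pos: [515.3, 107.4, 248.3]
eef_rot: [0.058, -3.141, 0.001]
ft_force: [-0.1, 0.1, -1.8]
opening: 11.2
t 8.8 tcp [515.3 107.4 248.3] tooly angle 92.09985470230997 x [-1. -0.  0.] z [-0. -0. -1.] q7 1.3679386447302617 F [-0.1  0.1 -1.8] op 11.173263048416791
(514.7, 110, 215) -> [ 0.5  2.6 33.3]
twist about tool z -0.15014529769003104
```

View pics/w6.png

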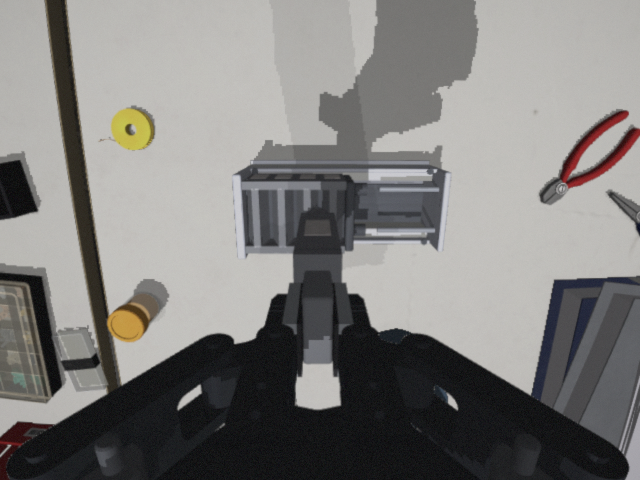

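View pics/s6.png

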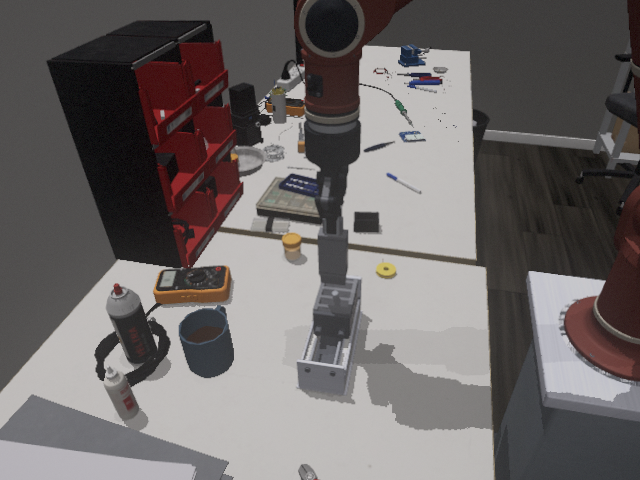

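Run:
```python
from h import *
i=np.load('w6.npy',allow_pickle=True).item(); im=cv2.imread('pics/w6.png')
b=cv2.resize(im[150:300,260:380],None,fx=4,fy=4,interpolation=cv2.INTER_CUBIC)
b=cv2.convertScaleAbs(b,alpha=1.6)
R=Ro.from_rotvec([0.058,-3.141,0.001]).as_matrix()
q=cas(i,im,np.array([515.3,107.4,248.3]),R,115.5)
o=cv2.resize(im[150:300,260:380],None,fx=3,fy=4,interpolation=cv2.INTER_CUBIC)
cv2.imwrite('pics/w6o.png',np.hstack([b[:, :440],o]))
```

```text
(no output)
```

View pics/w6o.png

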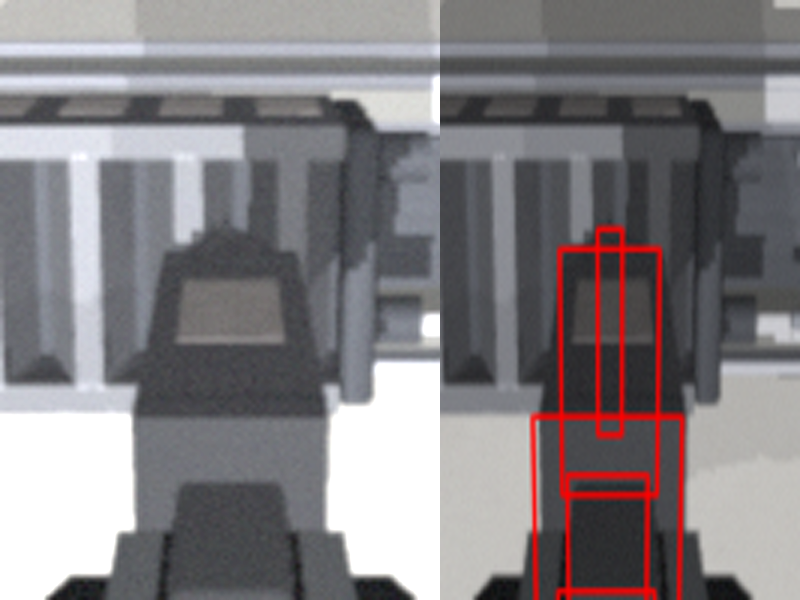

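```bash
python3 -m jog '[{"translation":[0.5,2,5],"twist":0},{"translation":[0.5,4.4,15],"twist":-0.1},{"translation":[0.5,4.4,25],"twist":-0.1},{"translation":[0.5,4.4,32],"twist":-0.1},{"translation":[0.5,4.4,36],"twist":-0.1},{"translation":[0.5,4.4,36],"twist":-0.1},{"translation":[0.5,4.4,36],"twist":-0.1},{"translation":[0.5,4.4,36],"twist":-0.1}]'
python3 - <<'E'
from h import *
P=[];F=[]
for n in ['wrist','side','top']*3:
    i=cams.camera_info(n); im=cams.camera(n); s=telemetry.get_state(); P.append(s['tcp_pos']);F.append(s['ft_force'])
    cv2.imwrite(f'pics/{n}7.png',im[:,:,::-1])
    if n=='wrist': np.save('w7.npy',i)
print(np.mean(P,0),np.std(P,0),np.mean(F,0),np.std(F,0)); p=np.mean(P,0)
plan([])
i=np.load('w7.npy',allow_pickle=True).item(); im=cv2.imread('pics/wrist7.png')
b=cv2.resize(im[150:300,260:380],None,fx=4,fy=4,interpolation=cv2.INTER_CUBIC)
b=cv2.convertScaleAbs(b,alpha=1.6)
R=Ro.from_rotvec(s['eef_rot']).as_matrix()
q=cas(i,im,p,R,115.5,dy=0.6)
o=cv2.resize(im[150:300,260:380],None,fx=3,fy=4,interpolation=cv2.INTER_CUBIC)
cv2.imwrite('pics/w7o.png',np.hstack([b[:, :440],o]))
E
```

```text
time: 9.75
tcp_pos: [514.8, 113.6, 212.7]
eef_rot: [-0.065, 3.14, 0.0]
ft_force: [0.6, 0.1, -0.9]
opening: 11.5
[514.6 113.6 212.5] [0.1 0.  0.1] [-0.2  0.1 -1.7] [0.4 0.5 0.5]
t 10.2 tcp [514.5 113.6 212.4] tooly angle 92.36677039276844 x [-1. -0. -0.] z [ 0. -0. -1.] q7 1.3606520640459356 F [ 0.2  0.6 -1.9] op 11.329824376536633
```

View pics/w7o.png

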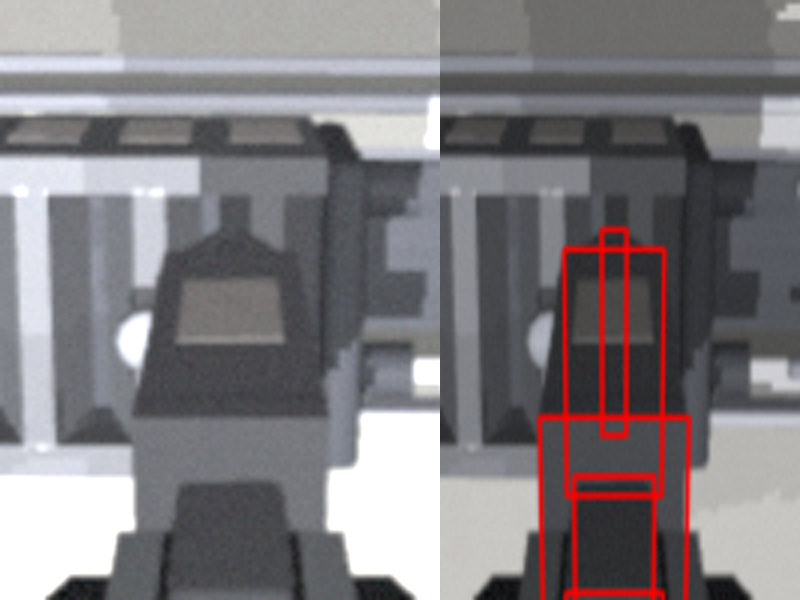

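```bash
python3 -m jog '[{"translation":[0,-1.1,0],"twist":0},{"translation":[0,-1.1,2],"twist":0},{"translation":[0,-1.1,4],"twist":0},{"translation":[0,-1.1,6],"twist":0},{"translation":[0,-1,8],"twist":0},{"translation":[0,-0.7,9],"twist":0},{"translation":[0,-0.5,10],"twist":0},{"translation":[0,-0.2,11],"twist":0},{"translation":[0,0.1,12],"twist":0},{"translation":[0,0.4,13],"twist":0},{"translation":[0,0.4,13],"twist":0},{"translation":[0,0.4,13],"twist":0}]'
cat > look.py <<'E'
import sys
from h import *
n=sys.argv[1];P=[];F=[]
for c in ['wrist','side','top']*2:
    im=cams.camera(c); s=telemetry.get_state(); P.append(s['tcp_pos']);F.append(s['ft_force'])
    if c=='wrist': a=cv2.resize(im[140:340,230:400],None,fx=2.4,fy=2.9,interpolation=cv2.INTER_CUBIC)
    if c=='side': b=cv2.resize(im[180:380,280:390],None,fx=3,fy=2.9,interpolation=cv2.INTER_CUBIC)
print(np.mean(P,0),'F',np.mean(F,0),np.std(F,0),'t',s['time'])
cv2.imwrite(f'pics/look{n}.png',cv2.convertScaleAbs(np.hstack([a,b])[:,:,::-1],alpha=1.5))
E
python3 look.py 1
```

```text
time: 11.4
tcp_pos: [514.9, 113.4, 199.5]
eef_rot: [-0.064, 3.14, -0.001]
ft_force: [-0.2, -1.2, -0.1]
opening: 11.4
[514.8 113.5 199.5] F [ 0.2 -2.7  1.2] [0.3 0.8 0.2] t 11.7
```

View pics/look1.png

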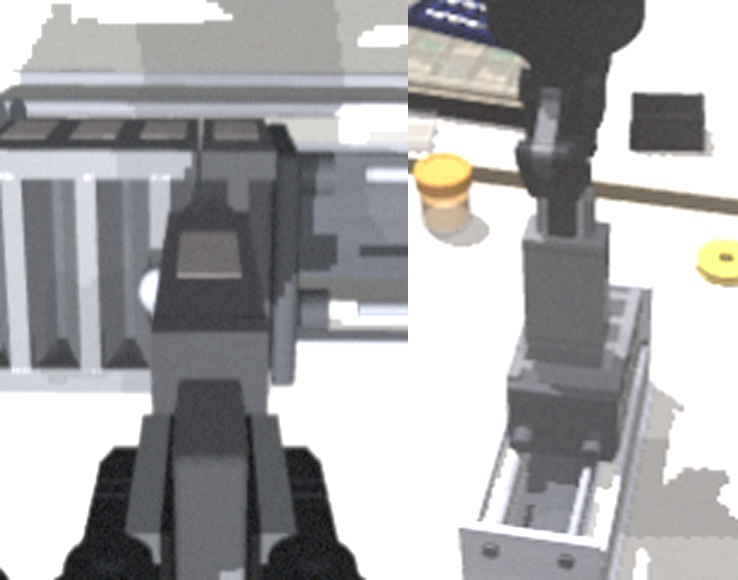

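```bash
python3 -m jog '[{"translation":[0,0.5,0.5],"twist":0},{"translation":[0,1,1],"twist":0},{"translation":[0,1.5,2],"twist":0},{"translation":[0,1.9,3],"twist":0},{"translation":[0,2.3,4],"twist":0},{"translation":[0,2.6,5],"twist":0},{"translation":[0,2.9,6],"twist":0},{"translation":[0,2.9,6],"twist":0},{"translation":[0,2.9,6],"twist":0}]'
python3 look.py 2
```

```text
time: 12.6
tcp_pos: [514.2, 116.8, 193.1]
eef_rot: [0.065, -3.141, 0.0]
ft_force: [-0.7, -3.9, -1.3]
opening: 11.1
[514.2 116.9 193.1] F [ 0.4 -3.7 -0.2] [0.5 0.5 0.5] t 12.9
```

View pics/look2.png

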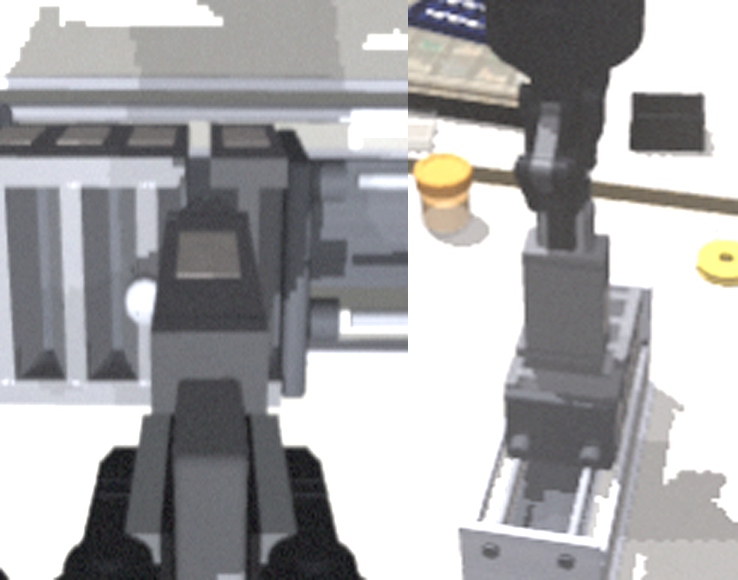

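```bash
python3 -m jog '[{"translation":[0,0,1],"twist":0},{"translation":[0,0,2.5],"twist":0},{"translation":[0,0,4],"twist":0},{"translation":[0,0,6],"twist":0},{"translation":[0,0.1,8],"twist":0},{"translation":[0,0.2,10],"twist":0},{"translation":[0,0.3,12],"twist":0},{"translation":[0,0.5,14],"twist":0},{"translation":[0,0.8,15],"twist":0},{"translation":[0,1.2,16],"twist":0},{"translation":[0,1.2,16],"twist":0},{"translation":[0,1.2,16],"twist":0}]'
python3 look.py 3
```

```text
time: 14.1
tcp_pos: [514.2, 118.1, 177.1]
eef_rot: [0.065, -3.141, 0.0]
ft_force: [0.1, -3.7, -0.2]
opening: 11.1
[514.2 118.1 177.2] F [-0.  -4.3 -1.3] [0.4 0.2 0.6] t 14.4
```

View pics/look3.png

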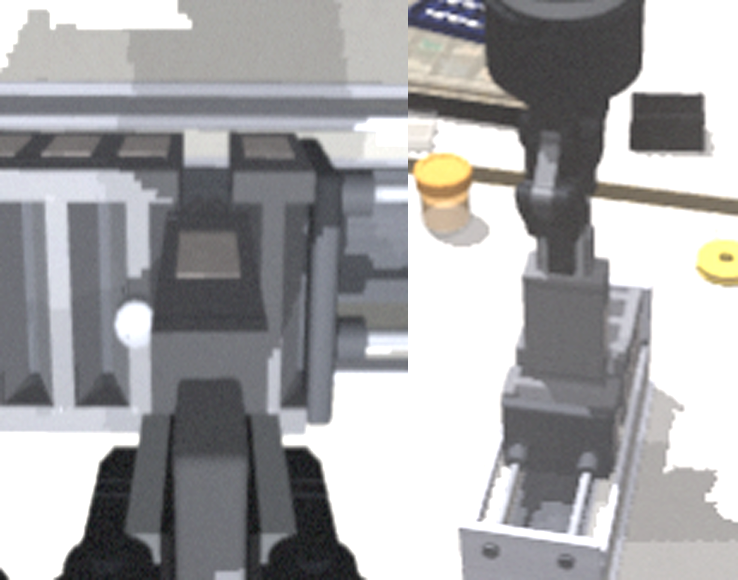

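```bash
python3 -m jog '[{"translation":[0,0.4,1],"twist":0},{"translation":[0,0.8,2],"twist":0},{"translation":[0,1.2,3.5],"twist":0},{"translation":[0,1.6,5],"twist":0},{"translation":[0,2,6.5],"twist":0},{"translation":[0,2.4,8],"twist":0},{"translation":[0,2.8,9.5],"twist":0},{"translation":[0,3.2,11],"twist":0},{"translation":[0,3.3,12.5],"twist":0},{"translation":[0,3.3,14],"twist":0},{"translation":[0,3.3,15],"twist":0},{"translation":[0,3.3,15],"twist":0},{"translation":[0,3.3,15],"twist":0}]'
python3 look.py 4
```

```text
time: 15.7
tcp_pos: [513.7, 121.4, 161.9]
eef_rot: [0.065, -3.14, 0.0]
ft_force: [0.0, -4.5, -2.7]
opening: 11.3
[513.8 121.4 162.1] F [ 0.2 -4.4 -2.2] [0.1 0.7 0.3] t 16.0
```

View pics/look4.png

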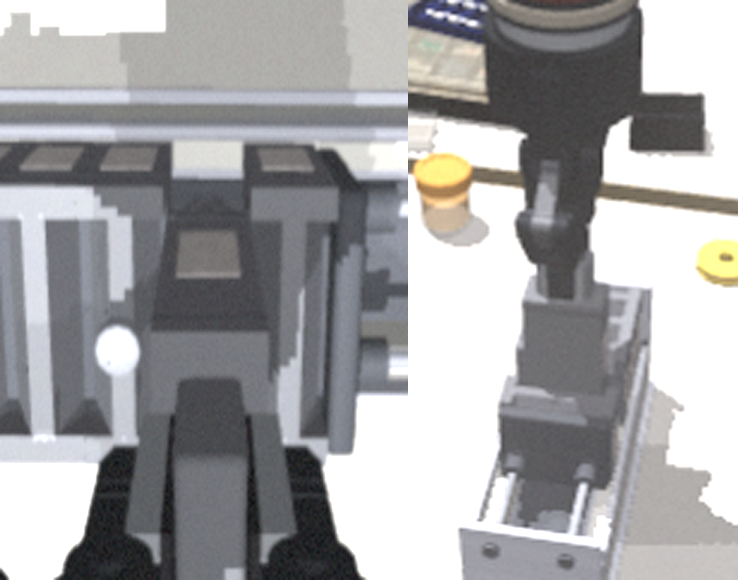

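```bash
cat > chk.py <<'E'
import sys
from rig import telemetry
s=telemetry.get_state(); f=s['ft_force']; print('  z %.2f y %.1f F %.1f %.1f %.1f t %.1f'%(s['tcp_pos'][2],s['tcp_pos'][1],*f,s['time']))
sys.exit(0 if f[2]<3 and abs(f[1])<9 else 1)
E
python3 -m jog '[{"translation":[0,0,1.5],"twist":0},{"translation":[0,0,3],"twist":0},{"translation":[0,0,5],"twist":0},{"translation":[0,0,7],"twist":0},{"translation":[0,0,9],"twist":0},{"translation":[0,0,11],"twist":0},{"translation":[0,0,12.5],"twist":0},{"translation":[0,0,13.5],"twist":0},{"translation":[0,0,13.5],"twist":0}]' >/dev/null && python3 chk.py &&
python3 -m jog '[{"translation":[0,0,0.5],"twist":0},{"translation":[0,0,1],"twist":0}]' >/dev/null && python3 chk.py && 
python3 -m jog '[{"translation":[0,0,0.5],"twist":0},{"translation":[0,0,1],"twist":0}]' >/dev/null && python3 chk.py && 
python3 -m jog '[{"translation":[0,0,0.5],"twist":0},{"translation":[0,0,1],"twist":0}]' >/dev/null && python3 chk.py && 
python3 -m jog '[{"translation":[0,0,0.5],"twist":0},{"translation":[0,0,1],"twist":0}]' >/dev/null && python3 chk.py && 
python3 -m jog '[{"translation":[0,0,0.5],"twist":0},{"translation":[0,0,1],"twist":0}]' >/dev/null && python3 chk.py && 
python3 -m jog '[{"translation":[0,0,0.5],"twist":0},{"translation":[0,0,1],"twist":0}]' >/dev/null && python3 chk.py
```

```text
z 148.56 y 121.4 F 0.4 -4.2 -2.8 t 16.9
  z 147.85 y 121.4 F -0.2 -4.2 -1.8 t 17.1
  z 146.85 y 121.4 F 0.1 -4.8 -0.5 t 17.3
  z 145.79 y 121.4 F 0.2 -4.2 -0.1 t 17.5
  z 144.78 y 121.3 F 0.6 -4.0 -0.5 t 17.7
  z 143.76 y 121.3 F 0.0 -4.9 -1.5 t 17.9
  z 142.77 y 121.3 F 0.1 -4.9 -1.3 t 18.1
```

```bash
python3 -m jog '[{"translation":[0,0,0.5],"twist":0},{"translation":[0,0,1],"twist":0}]' >/dev/null && python3 chk.py && 
python3 -m jog '[{"translation":[0,0,0.5],"twist":0},{"translation":[0,0,1],"twist":0}]' >/dev/null && python3 chk.py && 
python3 -m jog '[{"translation":[0,0,0.5],"twist":0},{"translation":[0,0,1],"twist":0}]' >/dev/null && python3 chk.py && 
python3 -m jog '[{"translation":[0,0,0.5],"twist":0},{"translation":[0,0,1],"twist":0}]' >/dev/null && python3 chk.py && 
python3 -m jog '[{"translation":[0,0,0.5],"twist":0},{"translation":[0,0,1],"twist":0}]' >/dev/null && python3 chk.py && 
python3 -m jog '[{"translation":[0,0,0.5],"twist":0},{"translation":[0,0,1],"twist":0}]' >/dev/null && python3 chk.py && 
python3 -m jog '[{"translation":[0,0,0.5],"twist":0},{"translation":[0,0,1],"twist":0}]' >/dev/null && python3 chk.py && 
python3 -m jog '[{"translation":[0,0,0.5],"twist":0},{"translation":[0,0,1],"twist":0}]' >/dev/null && python3 chk.py && 
python3 -m jog '[{"translation":[0,0,0.5],"twist":0},{"translation":[0,0,1],"twist":0}]' >/dev/null && python3 chk.py && 
python3 -m jog '[{"translation":[0,0,0.5],"twist":0},{"translation":[0,0,1],"twist":0}]' >/dev/null && python3 chk.py && 
python3 -m jog '[{"translation":[0,0,0.5],"twist":0},{"translation":[0,0,1],"twist":0}]' >/dev/null && python3 chk.py && 
python3 -m jog '[{"translation":[0,0,0.5],"twist":0},{"translation":[0,0,1],"twist":0}]' >/dev/null && python3 chk.py
```

```text
z 141.76 y 121.3 F 0.9 -4.4 -1.6 t 18.3
  z 140.76 y 121.4 F 0.8 -5.0 -1.7 t 18.5
  z 140.46 y 121.4 F -1.1 -4.7 5.9 t 18.7
```

```bash
python3 -m jog '[{"translation":[0,0,0],"twist":0},{"translation":[0,0,0],"twist":0}]' >/dev/null; python3 look.py 5
```

```text
[514.3 121.4 140.5] F [-1.  -5.2  4.9] [1.  0.6 0.4] t 19.2
```

View pics/look5.png

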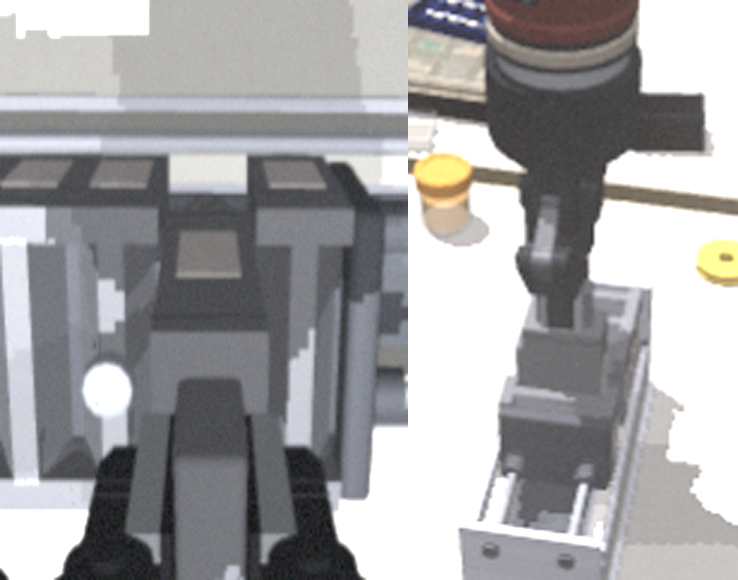

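```bash
python3 -m jog '[{"translation":[0,0,0.2],"twist":0},{"translation":[0,0,0.4],"twist":0},{"translation":[0,0,0.4],"twist":0},{"translation":[0,0,0.4],"twist":0}]' >/dev/null; python3 look.py 6
```

```text
[514.4 121.4 140.4] F [-1.7 -5.1  6.9] [0.5 0.3 0.2] t 19.9
```

```bash
python3 -m jog '[{"translation":[0,0,0.3],"twist":0},{"translation":[0,0,0.5],"twist":0},{"translation":[0,0,0.5],"twist":0},{"translation":[0,0,0.5],"twist":0},{"translation":[0,0,0.5],"twist":0}]' >/dev/null; python3 look.py 7
```

```text
[514.5 121.4 140.4] F [-2.1 -5.4  9.8] [0.3 0.4 0.3] t 20.7
```

```bash
python3 -m jog '[{"translation":[0,-0.3,-0.5],"twist":0},{"translation":[0,-0.6,-1.0],"twist":0},{"translation":[0,-0.8,-1.3],"twist":0},{"translation":[0,-0.8,-1.3],"twist":0},{"translation":[0,-0.8,-1.3],"twist":0}]' >/dev/null; python3 look.py 8
```

```text
[514.4 121.  140.5] F [-0.8 -3.8  5.5] [0.5 0.3 0.5] t 21.5
```

View pics/look8.png

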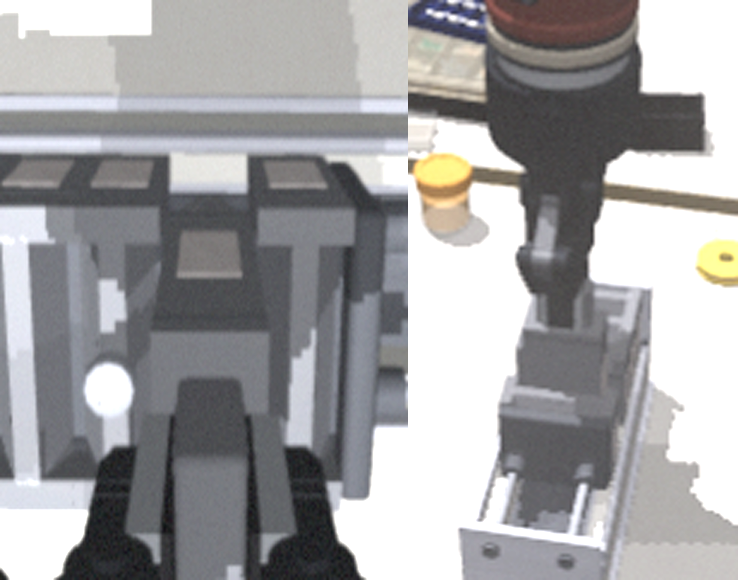

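```bash
python3 -m jog '[{"translation":[0,-0.3,0],"twist":0},{"translation":[0,-0.6,0],"twist":0},{"translation":[0,-0.6,0],"twist":0},{"translation":[0,-0.6,0],"twist":0}]' >/dev/null; python3 look.py 9
```

```text
[514.4 120.7 140.5] F [-0.8 -2.8  5.1] [0.1 0.5 0.2] t 22.2
```

```bash
python3 -m jog '[{"translation":[0,-0.3,-0.2],"twist":0},{"translation":[0,-0.4,-0.2],"twist":0}]' >/dev/null; python3 chk.py
python3 -m jog '[{"translation":[0,0,0],"twist":0},{"translation":[0,0,0],"twist":0},{"translation":[0,0,0],"twist":0},{"translation":[0,0,0],"twist":0},{"translation":[0,0,0],"twist":0},{"translation":[0,0,0],"twist":0},{"translation":[0,0,0],"twist":0}]' 0.2; python3 look.py 10
```

```text
z 140.46 y 120.3 F -1.1 -2.3 4.0 t 22.4
time: 23.1
tcp_pos: [514.2, 119.6, 140.4]
eef_rot: [0.065, -3.141, -0.0]
ft_force: [0.1, -0.3, -1.2]
opening: 51.0
[514.2 119.5 140.4] F [ 0.2  0.1 -0. ] [0.3 0.4 0.5] t 23.4
```

View pics/look10.png

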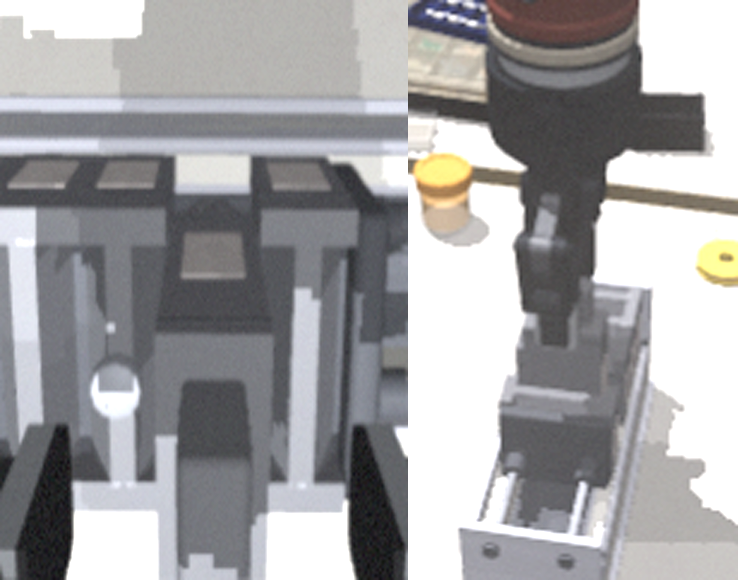

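```bash
python3 -m jog '[{"translation":[0,0,-8],"twist":0},{"translation":[0,0,-20],"twist":0},{"translation":[0,0,-40],"twist":0},{"translation":[0,0,-65],"twist":0},{"translation":[0,0,-90],"twist":0},{"translation":[0,0,-110],"twist":0},{"translation":[0,0,-120],"twist":0},{"translation":[0,0,-120],"twist":0},{"translation":[0,0,-120],"twist":0}]'
python3 - <<'E'
from h import *
W=cams.camera('wrist');i=cams.camera_info('wrist');cv2.imwrite('pics/wf.png',W[:,:,::-1])
T=cams.camera('top');S=cams.camera('side');cv2.imwrite('pics/sf.png',S[:,:,::-1])
a=cv2.resize(W[120:290,210:460],None,fx=2,fy=2,interpolation=cv2.INTER_CUBIC);b=cv2.resize(S[255:395,290:375],(206,340),interpolation=cv2.INTER_CUBIC)
cv2.imwrite('pics/fin.png',cv2.convertScaleAbs(np.hstack([a,b])[:,:,::-1],alpha=1.4));print(telemetry.get_state()['tcp_pos']);np.save('wf.npy',i)
E
```

```text
time: 24.3
tcp_pos: [513.7, 119.4, 260.0]
eef_rot: [0.065, -3.14, 0.0]
ft_force: [-0.2, 0.9, 0.5]
opening: 51.5
[513.5 119.4 259.2]
```

View pics/fin.png

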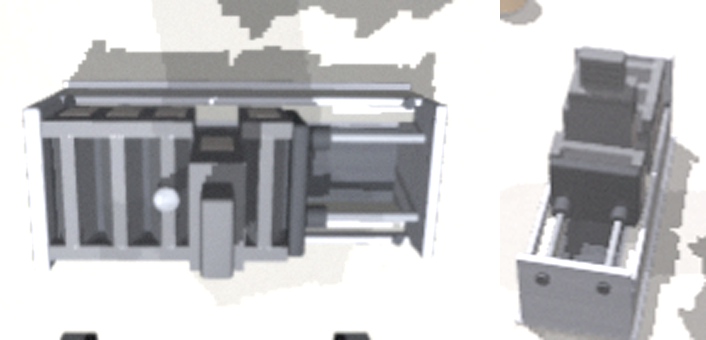

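View pics/sf.png

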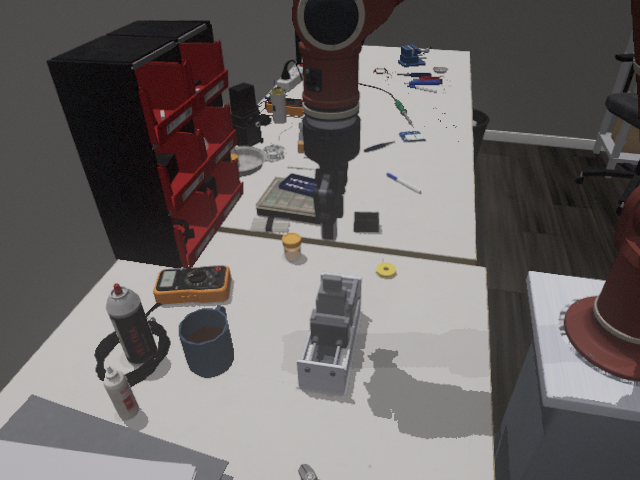

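Run:
```python
from h import *
i=np.load('wf.npy',allow_pickle=True).item()
c=lambda x,y:(210+(x+.5)/2-.5,120+(y+.5)/2-.5)
T=[back(i,c(*p),157) for p in ((203,198),(232,198),(203,275),(233,275))];print(np.array(T),np.mean(T,0))
print(back(i,c(190,163),129),back(i,c(244,163),129))
for x in (69,117,168,268): print('ridge',back(i,c(x,137),90),back(i,c(x,248),90))
print('bookend',back(i,c(290,254),88.5),back(i,c(303,254),88.5))
```

```text
[[499.1 114.9 157. ]
 [498.6 125.  157. ]
 [527.6 116.  157. ]
 [527.2 126.8 157. ]] [513.1 120.7 157. ]
[492.6 109.2 129. ] [491.8 129.9 129. ]
ridge [491.2  55.   90. ] [542.3  54.   90. ]
ridge [490.4  75.9  90. ] [541.4  76.   90. ]
ridge [489.5  98.2  90. ] [540.4  99.3  90. ]
ridge [487.7 141.7  90. ] [538.5 144.9  90. ]
bookend [541.5 155.3  88.5] [541.3 161.3  88.5]
```

```bash
python3 -c "
from rig import order
print(order.close_job())"
```

```text
the job is handed in; nothing more can be done
None
```

The narrow cassette is filed directly between the knobbed cassette (third from the wall) and its neighbour on the bookend side. I let go, raised the gripper clear and handed the job in at about 24.5 s.

- **Insertion:** the sideways force rose to about 5 N as the spring gave way.
- **Bottoming:** the foot met the stop at about 25 mm above the desk. I pressed to about 11.5 N there, and the height stayed put at 140.4 mm (TCP) as the force rose. All readings stayed well under 20 N.
- **Last look:** taken after release.
  - The tab is centred at y ≈ 120.7, with the body below it within about 1 mm of that, so the cassette stands upright.
  - The ridges of the row are at y ≈ 54.5, 76, 99 and 143. That leaves the one 22 mm slot, now filled, with the knobbed cassette unmoved.
  - In the pictures the row stands on its ledges and the spool and jar look undisturbed.

No check failed. The camera and arm positions disagreed by 1 mm or less.

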